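Shut and hook the potter's tile case

ROBOT

A 6-joint arm with a two-finger parallel gripper is mounted at the origin on the work surface. World frame = base frame: x ahead of the robot, y to its left, z up, the work surface at z = 0. Lengths are in m, angles in rad, forces in N, time in s.
With the tool pointing down it reaches from about 0.35 to 0.975 m from the base axis. Payload 4.9 kg.
Tool frame: the origin (TCP) lies midway between the tips of the shut fingers; the grasp point (between the pads) lies 19 mm behind it; z points along the fingers, y is the line along which they close (so a half turn about z gives the same grasp; the last joint's range is limited). The gripper opens to 85 mm and grips with 20 to 120 N. Pads are 22 mm wide; open, the fingers measure 114 mm over their backs; the gripper's body (76 mm by 85 mm) begins 54 mm behind the grasp point. The pads swing forward as they close: fully open they stand 13 mm farther back than shut.
Start: joints at [1.101, 0.053, 1.613, -0, 1.476, -0.119], TCP at [0.215, 0.587, 0.203] pointing down, gripper open.
Joint ranges: [-3.01, 3.01], [-1.01, 2.22], [0.06, 2.58], [-1.02, 4.17], [0.09, 2.62], [-3.14, 3.14]. Speed limits (rad/s): [2.57, 2.57, 3.14, 3.14, 3.14, 3.14].

INTERFACE

Orientations are given as a rotation vector (axis times angle).
In Python, from station import ctrl, optics, job gives the robot as it stands.
- The arm moves only by the shell command python3 -m jog 'ROWS' [OPENING] [FORCE]. ROWS is JSON, a list of rows, each a list of 2 entries, a list of its own where there are three numbers: the shift along the tool's x, y, z in m, then the turn, a rotation vector about the tool's x, y, z in rad. A call has 1 to 5 rows; each row is the pose to reach, as a shift and turn from the pose commanded when the call began, along the tool's axes at that moment; what a row does not reach only later rows make up. A row lasts 1/10 s, in which the tool goes at most 50 mm and 8.59 degrees, less where a joint would pass 70% of its speed; a pose out of reach is approached as far as the arm can. A call with a gripper value outside its range is refused whole. OPENING is the opening, from 0 (shut) to 1 (fully open), set as the call begins (- or left out, the last holds). The fingers move at their own pace and stop on an object; FORCE is the grip in N (left out, the last holds). Time passes only in rows, so rows that repeat a pose let the fingers close. It gives the time, the measured TCP pose, the force, the opening and the grip force at its end, in the units of the state.
- ctrl.get_obs(): the state, without advancing time (a new reading comes with each control period).
- optics.get_image(name): name is "scene" or "top" or "wrist"; returns a dict with "image" (400x640x3 uint8, blue, green, red), "fx", "fy", "cx", "cy" (pixels), "rvec" (rotation vector, rad) and "tvec" (3), from world to camera coordinates, as OpenCV has them; the wrist camera has in their place "mount" (4x4, takes a point from camera to tool coordinates, whose origin is the TCP and whose axes are the flange's). Camera axes: x right, y down, z forward; pixel columns grow to the right and rows downward; lengths in m; the calibration is good to about 2 mm. A picture is of the moment at which its call begins: read the wrist's pose just before it. There is no depth.
- job.finish_job(): hands the job in; it is judged then, once.
The state is a dict: "t": time; "q": joint angles; "dq": joint speeds; "effort": joint torques, N m; "tool_pos": TCP position; "tool_rot": TCP orientation; "contact_force": force on the tool from outside, world axes, zero at the start; "wrist_torque": the same for the moment, N m; "opening": finger opening in m; "grip_force": force on a finger pad.
Only numpy, scipy, OpenCV 4.12 (cv2) and the standard library are available. Lean on these libraries where they do the work, as an engineer would, in place of code of your own. Each camera call takes 0.05 s, during which the arm holds its last target. There are 200 camera calls.

TASK

Close up the tile case on the potter's bench: slide its blue cover along until it is fully home over the tiles, and only then swing the brass hook round by its red knob until it is fully closed around the steel catch post on the cover. Take the hand away afterwards, and leave the bottle, bowl, tub and brush where they are.

Things in the scene. Friction and masses are not known exactly. Their poses are not given: they have to be found in the camera images.
- case: plywood tile case fixed to the bench, 130 mm (its x) by 370 mm (its y), 86 mm high. Origin: centre of its underside on the bench; z up; its front (-x) roughly faces the robot. The compartment with three test tiles is its -y half. A lamp bar hangs over it, so a gripper pointing straight down meets the bar: lean the tool 20 to 40 degrees, its body back to the case's -x.
- lamp_bar (a point): centre of the straight lamp bar that stands over the case and turns with it, parallel to the case's y, 430 mm long, 20 mm wide in x and 18 mm high, its centre 25 mm to +x of the case's middle line and 207 mm above the bench. Two posts carry it at the case's y = +205 and -205 mm, 85 mm to +x of the middle line.
- cover (a joint): slide of the blue cover (112 x 170 x 8 mm, top face 84 mm above the bench) along the case's y, in m: 0 = closed, fully home over the tiles (at its stop), grows to 0.14 as the cover moves to the case's +y. It takes about 2 N to slide.
- cover_pull (a point): grip point on the cover's yellow upright pull: 12 mm thick along the case's y, 36 mm long along x, 34 mm tall, its top 118 mm above the bench. The point is at its middle, 24 mm above the cover's top face and 10 mm below the pull's top. With the cover closed it is at x = 0, y = -5 mm in the case's frame.
- hook (a joint): hinge of the brass hook about a vertical axis, in rad: 0 = closed, the arm along the case's +y with its bent tip behind the catch post (at its stop); it grows as the hook opens, counter-clockwise seen from above, towards the case's front (-x), to 1.7. Friction holds it where it is left.
- hook_knob (a point): grip point on the hook's red upright knob (16 mm diameter, 34 mm tall, standing on the arm, top 129 mm above the bench): on the knob's axis, 10 mm below its top, 24 mm above the arm, 45 mm from the hook's pivot.
- hook_pivot (a point): top of the hook's pivot, 96 mm above the bench, on the case's -y end block at x = 0, y = -165 mm in the case's frame. The flat arm is 90 mm long and 7 mm thick, its top 95 mm above the bench.
- catch (a point): top of the steel catch post on the cover, 8 mm diameter, 12 mm tall, 96 mm above the bench; with the cover closed it is 75 mm from the hook's pivot towards the case's +y.
- bottle: bystander: standing clear bottle with a red cap, 70 mm diameter, 190 mm tall; origin at the centre of its base.
- bowl: bystander: terracotta bowl, 100 mm rim, 50 mm tall; origin at the centre of its base.
- tub: bystander: open yellow tub, 96 mm rim, 65 mm tall; origin at the centre of its base.
- brush: bystander: brush with wooden handle lying on the bench, 190 mm long along its x; origin on its underside.

How it is judged:
On the way, in this order (a step that is already met when the one before it is completed fails the run):
1. the cover is fully home (within 4 mm of its stop) while the hook is still open (more than 0.4 rad) (value of joint cover below 0.004 m and value of joint hook above 0.4 rad), for 0.2 s.
2. the hook is closed (within 0.1 rad of its stop) with the cover still home (value of joint hook below 0.1 rad and value of joint cover below 0.004 m), for 0.2 s.
At the end, for the whole second after the job is handed in: The cover is within 4 mm of its closed stop, the hook is at rest within 0.1 rad of its closed stop, and the bottle, bowl, tub and brush are within 30 mm of where they stood (all of step 2 and velocity of joint hook between -0.05 and 0.05 rad/s and distance of each of bottle, bowl, tub, brush from where it was at the start of the episode below 0.03 m); the robot touches nothing.
It fails at once if the bottle is moved by more than 30 mm (distance of bottle from where it was at the start of the episode above 0.03 m).
It fails at once if the bowl is moved by more than 30 mm (distance of bowl from where it was at the start of the episode above 0.03 m).
It fails at once if the tub is moved by more than 30 mm (distance of tub from where it was at the start of the episode above 0.03 m).
It fails at once if the brush is moved by more than 30 mm (distance of brush from where it was at the start of the episode above 0.03 m).
It also fails if it takes over 45 s, if anything falls off the work surface, if the arm or the gripper's body presses on something with over 40 N, if the wrist force passes 120 N, or if a joint passes its speed limit or range.

## Working session

There is one attempt and no reset: what is moved stays moved. The work goes in short steps, Python scripts to look and compute and a shell command to move; the robot and the scene stay as the last step left them, time stands still between calls to the robot, and variables do not carry over. Pictures are saved under pics/ and viewed, at most 14 in all, crops included, and the job is handed in when it is done.

```bash
ls; mkdir -p pics; python3 - <<'E'
from station import ctrl, optics
import cv2,pickle
o=ctrl.get_obs();print(o)
d={}
for n in("scene","top"):
    d[n]=optics.get_image(n);cv2.imwrite(f"pics/{n}0.png",d[n]["image"])
    print(n,{k:v for k,v in d[n].items() if k!="image"})
pickle.dump(d,open("d0.pkl","wb"))
E
```

```text
pics
{'t': 0.0, 'q': array([ 1.10102850e+00,  5.33671652e-02,  1.61427191e+00, -9.98806239e-07,
        1.47601436e+00, -1.18975318e-01]), 'dq': array([-0.00107038, -0.00050724, -0.00022916, -0.0004322 , -0.00131635,
        0.00167086]), 'effort': array([ 1.45741476e-03, -3.93678761e+01, -3.70178175e+01, -2.64452234e-05,
        6.89784836e-03,  2.08265000e-06]), 'tool_pos': array([0.21445396, 0.58633697, 0.20196989]), 'tool_rot': array([-0.54809807, -3.0928034 ,  0.00309768]), 'contact_force': array([ 0.35886165,  0.99548415, -0.13345622]), 'wrist_torque': array([ 4.05150397e-02, -2.37269429e-02, -2.85268255e-05]), 'grip_force': 0.0, 'opening': 0.08501563865915177}
scene {'fx': 438.76843000634506, 'fy': 438.76843000634506, 'cx': 313.06121357257314, 'cy': 200.1591862575002, 'rvec': array([ 1.14574389,  2.56201203, -0.75294154]), 'tvec': array([ 0.32039051, -0.26308138,  1.70835345])}
top {'fx': 464.46442197819255, 'fy': 464.46442197819255, 'cx': 312.56890364690827, 'cy': 191.8539823784467, 'rvec': array([ 2.16550289, -2.1148134 ,  0.22939236]), 'tvec': array([-0.01900757,  0.51384064,  1.3331098 ])}
```

View pics/scene0.png

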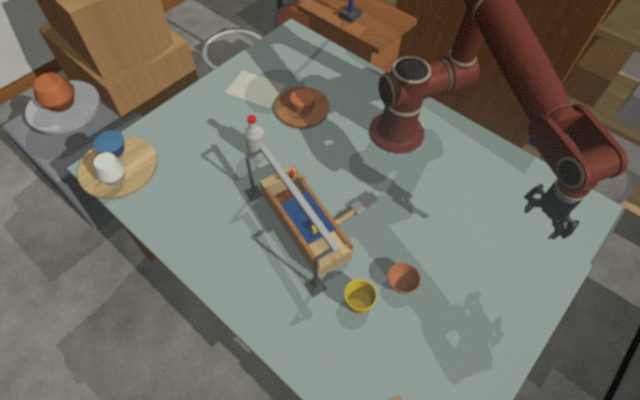

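View pics/top0.png

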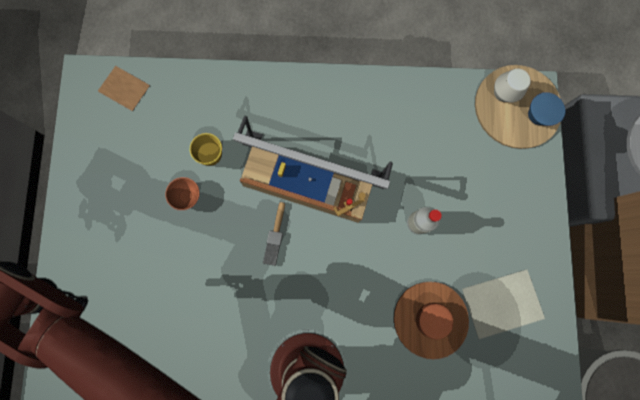

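The top view shows the case around (307,180), the yellow pull at (282,170), the red knob at (349,203), and the bottle's cap at (435,216). The tub is at (206,149), the bowl at (183,194) and the brush at (275,235). Next I'll measure the case pose.

```bash
cat > h.py <<'E'
import cv2,numpy as np
from scipy.spatial.transform import Rotation as R
def ray(c,u,v):
    Rm=R.from_rotvec(c["rvec"]).as_matrix();o=-Rm.T@c["tvec"]
    return o,Rm.T@np.array([(u-c["cx"])/c["fx"],(v-c["cy"])/c["fy"],1.])
def plane(c,u,v,z):
    o,d=ray(c,u,v);return o+d*(z-o[2])/d[2]
def two(a,b):
    (o,d),(p,e)=a,b
    A=np.stack([d,-e],1);s=np.linalg.lstsq(A,p-o,rcond=None)[0]
    x,y=o+d*s[0],p+e*s[1];return (x+y)/2,np.linalg.norm(x-y)
def blobs(im,lo,hi,roi,amin=4):
    h=cv2.cvtColor(im,cv2.COLOR_BGR2HSV);m=cv2.inRange(h,lo,hi)
    k=np.zeros_like(m);x0,y0,x1,y1=roi;k[y0:y1,x0:x1]=m[y0:y1,x0:x1]
    n,l,s,c=cv2.connectedComponentsWithStats(k)
    return [(c[i].round(1),s[i].tolist()) for i in range(1,n) if s[i][4]>=amin],k
E
python3 - <<'E'
import pickle;from h import *
d=pickle.load(open("d0.pkl","rb"))
for n,roi in(("top",(225,110,400,235)),("scene",(235,140,370,290))):
    im=d[n]["image"]
    for nm,lo,hi in(("yel",(22,150,110),(34,255,255)),("red",(0,190,120),(5,255,255)),("red2",(173,170,110),(180,255,255)),("blue",(105,140,50),(125,255,255))):
        b,k=blobs(im,lo,hi,roi);print(n,nm,[(c.tolist(),s) for c,s in b])
    x0,y0,x1,y1=roi
    cv2.imwrite(f"pics/{n}c.png",cv2.resize(im[y0:y1,x0:x1],None,fx=4.4 if n=="top" else 4,fy=4.4 if n=="top" else 4,interpolation=cv2.INTER_CUBIC))
E
```

```text
top yel [([281.4, 168.9], [279, 163, 6, 13, 41])]
top red [([348.9, 201.2], [347, 199, 5, 5, 20])]
top red2 []
top blue [([302.3, 178.8], [270, 156, 63, 45, 1557])]
scene yel [([313.8, 229.0], [312, 226, 5, 7, 19]), ([356.4, 284.8], [346, 280, 24, 10, 148])]
scene red []
scene red2 []
scene blue [([307.1, 196.2], [304, 193, 7, 7, 17]), ([292.9, 202.3], [290, 200, 5, 7, 13]), ([310.5, 201.5], [310, 201, 2, 2, 4]), ([315.1, 207.2], [312, 203, 7, 10, 18]), ([287.7, 207.7], [284, 204, 8, 11, 32]), ([295.2, 210.7], [292, 205, 7, 12, 24]), ([302.2, 217.3], [298, 213, 9, 8, 20]), ([320.8, 215.8], [320, 214, 3, 5, 6]), ([295.1, 220.1], [294, 218, 3, 5, 7]), ([300.0, 227.4], [298, 224, 5, 8, 10]), ([329.8, 227.5], [329, 227, 3, 2, 4]), ([303.8, 233.5], [303, 233, 3, 2, 4])]
```

View pics/topc.png

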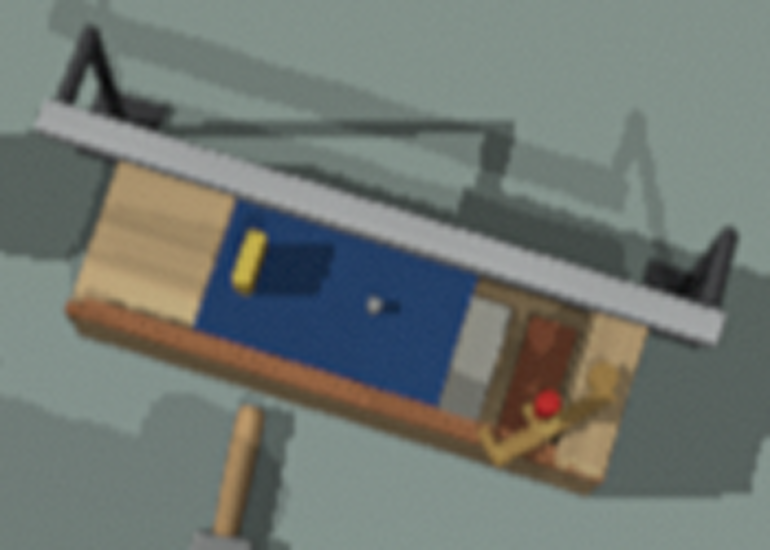

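View pics/scenec.png

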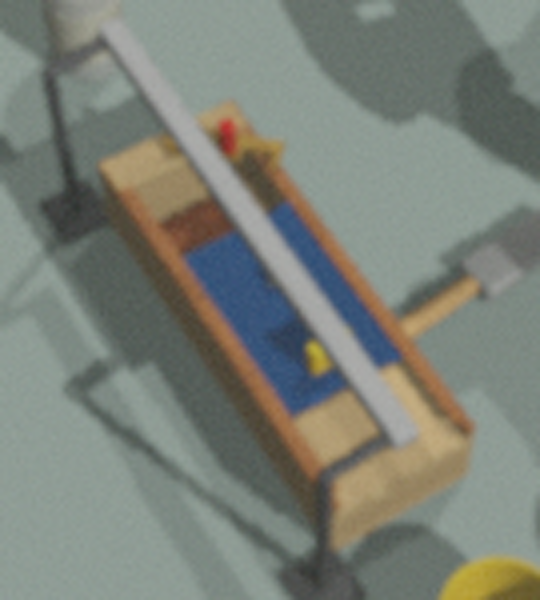

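```bash
python3 - <<'E'
import pickle;from h import *
d=pickle.load(open("d0.pkl","rb"));c=d["top"]
f=lambda u,v,z:plane(c,225+(u+.5)/4.4-.5,110+(v+.5)/4.4-.5,z)
L=f(40,113,.216);Rr=f(719,327,.216);print("bar",L,Rr,np.linalg.norm(L-Rr))
yv=(L-Rr)/np.linalg.norm(L-Rr);xv=np.array([yv[1],-yv[0],0]);print("yaw",np.arctan2(-yv[0],yv[1]))
# yaw/pos from blob based points too
O=(L+Rr)/2-.025*xv;O[2]=0;print("O from bar",O)
loc=lambda p:((p-O)@xv,(p-O)@yv)
for n,p in dict(pivot=f(605,378,.096),knob=f(547,402,.129),catch=f(375,304,.096),pullTopBlob=f(250,258,.116),
  cFL=f(68,308,.086),cFR=f(600,487,.086),cBR=f(645,325,.086),coverFR=f(438,405,.084),coverFL=f(197,328,.084)).items(): print(n,p.round(4),np.round(loc(p),4))
s=d["scene"];g=lambda u,v:ray(s,235+(u+.5)/4-.5,140+(v+.5)/4-.5)
t=lambda u,v:ray(c,225+(u+.5)/4.4-.5,110+(v+.5)/4.4-.5)
print("knob top 2view",two(t(547,400),g(227,123)))
np.save("frame.npy",np.array([O,xv,yv]))
for n,(u,v,z) in dict(bottlecap=(435,216,.19),bowl=(183,194,.05),tub=(206,149,.065)).items(): p=plane(c,u,v,z);print(n,p,np.round(loc(p),3))
E
```

```text
bar [0.62949532 0.21004312 0.216     ] [ 0.50944759 -0.19941046  0.216     ] 0.4266892179445466
yaw -0.2851975102881094
O from bar [0.5454813 0.01235   0.       ]
pivot [ 0.4982 -0.1479  0.096 ] [-0.0003 -0.167 ]
knob [ 0.4759 -0.1064  0.129 ] [-0.0334 -0.1335]
catch [0.5434 0.0033 0.096 ] [ 0.0006 -0.0093]
pullTopBlob [0.5672 0.0851 0.116 ] [0.0004 0.0759]
cFL [0.5373 0.2043 0.086 ] [-0.0619  0.1819]
cFR [ 0.4279 -0.1461  0.086 ] [-0.0683 -0.1851]
cBR [ 0.5363 -0.1757  0.086 ] [ 0.0441 -0.1831]
coverFR [ 0.4795 -0.0397  0.084 ] [-0.0487 -0.0685]
coverFL [0.5266 0.1196 0.084 ] [-0.0483  0.0976]
knob top 2view (array([ 0.47504988, -0.10405658,  0.13560976]), np.float64(0.0037084464204410884))
bottlecap [ 0.43129855 -0.32930581  0.19      ] [-0.013 -0.36 ]
bowl [0.49701162 0.37344908 0.05      ] [-0.148  0.333]
tub [0.63129559 0.31179473 0.065     ] [-0.002  0.311]
```

The measurements agree with the given sizes: the cover is about 81 mm open and the hook is at about 0.8 rad. I'll write a goal-to-row helper and start moving.

```bash
cat > go.py <<'E'
import sys;from h import *;from station import ctrl
# args: grasp-point local x y z, lean deg, sign of tool y -> shift, turn in tool axes
O,xv,yv=np.load("frame.npy");o=ctrl.get_obs()
x,y,z,a,sg=map(float,sys.argv[1:6]);a=np.deg2rad(a)
zt=np.sin(a)*xv-np.cos(a)*np.array([0,0,1]);yt=sg*yv
Rg=np.stack([np.cross(yt,zt),yt,zt],1);Rc=R.from_rotvec(o["tool_rot"])
p=O+x*xv+y*yv+np.array([0,0,z])+.019*zt
t=(Rc.inv()*R.from_matrix(Rg)).as_rotvec()
q=o["tool_pos"]-.019*Rc.as_matrix()[:,2]-O
print("shift",(Rc.inv().apply(p-o["tool_pos"])).round(4),"turn",t.round(3),np.rad2deg(np.linalg.norm(t)).round(1),"| grasp local",np.round([q@xv,q@yv,q[2]],4),"q",o["q"].round(2),"t",o["t"],"F",o["contact_force"].round(1),"op",o["opening"].round(4))
E
python3 go.py -.12 .078 .2 33 1;python3 go.py -.12 .078 .2 33 -1
```

```text
Traceback (most recent call last):
  File "go.py", line 10, in <module>
    print("shift",(Rc.inv().apply(p-o["tool_pos"])).round(4),"turn",t.round(3),np.rad2deg(np.linalg.norm(t)).round(1),"| grasp local",np.round([q@xv,q@yv,q[2]],4),"q",o["q"].round(2),"t",o["t"],"F",o["contact_force"].round(1),"op",o["opening"].round(4))
                                                                                                                                                                                                                                       ^^^^^^^^^^^^^^^^^^
AttributeError: 'float' object has no attribute 'round'
Traceback (most recent call last):
  File "go.py", line 10, in <module>
    print("shift",(Rc.inv().apply(p-o["tool_pos"])).round(4),"turn",t.round(3),np.rad2deg(np.linalg.norm(t)).round(1),"| grasp local",np.round([q@xv,q@yv,q[2]],4),"q",o["q"].round(2),"t",o["t"],"F",o["contact_force"].round(1),"op",o["opening"].round(4))
                                                                                                                                                                                                                                       ^^^^^^^^^^^^^^^^^^
AttributeError: 'float' object has no attribute 'round'
```

```bash
sed -i 's/o\["opening"\].round(4)/round(o["opening"],4)/' go.py
python3 go.py -.12 .078 .2 33 1;python3 go.py -.12 .078 .2 33 -1
```

```text
shift [-0.3936 -0.3547  0.0186] turn [-0.021 -0.576 -0.063] 33.2 | grasp local [-0.4791  0.4578  0.2211] q [ 1.1   0.05  1.61  0.    1.48 -0.12] t 0.1 F [ 1.1  0.1 -0.4] op 0.0853
shift [-0.3936 -0.3547  0.0186] turn [-0.875  0.031  2.952] 176.4 | grasp local [-0.4791  0.4578  0.2211] q [ 1.1   0.05  1.61  0.    1.48 -0.12] t 0.1 F [ 1.1  0.1 -0.4] op 0.0853
```

```bash
python3 -m jog '[[[-0.39,-0.355,0.019],[-0.02,-0.576,-0.063]],[[-0.39,-0.355,0.019],[-0.02,-0.576,-0.063]],[[-0.39,-0.355,0.019],[-0.02,-0.576,-0.063]],[[-0.39,-0.355,0.019],[-0.02,-0.576,-0.063]],[[-0.39,-0.355,0.019],[-0.02,-0.576,-0.063]]]' 0.7 40; python3 go.py -.12 .078 .2 33 1
```

```text
t: 0.6
tool_pos: [0.3281, 0.3638, 0.1906]
tool_rot: [0.357, 2.544, -0.112]
contact_force: [1.3, -0.2, 1.4]
opening: 0.0594
grip_force: 0.0
shift [-0.161  -0.199   0.1134] turn [-0.001  0.     0.007] 0.4 | grasp local [-0.3178  0.2761  0.2065] q [ 1.02 -0.36  2.09 -0.58  1.3  -0.15] t 0.6 F [ 1.3 -0.2  1.4] op 0.0594
```

```bash
python3 -m jog '[[[-0.161,-0.2,0.113],[0,0,0.007]],[[-0.161,-0.2,0.113],[0,0,0.007]],[[-0.161,-0.2,0.113],[0,0,0.007]],[[-0.161,-0.2,0.113],[0,0,0.007]],[[-0.161,-0.2,0.113],[0,0,0.007]]]'; python3 go.py -.12 .078 .2 33 1
```

```text
t: 1.1
tool_pos: [0.4485, 0.1435, 0.1874]
tool_rot: [0.374, 2.541, -0.103]
contact_force: [1.1, 0.8, -0.3]
opening: 0.0597
grip_force: 0.0
shift [-0.0153 -0.0205  0.0138] turn [ 0.002  0.001 -0.007] 0.4 | grasp local [-0.1403  0.0985  0.2033] q [ 0.37 -0.68  2.3  -0.38  1.08 -0.8 ] t 1.1 F [ 1.1  0.8 -0.3] op 0.0597
```

```bash
python3 go.py 0 .076 .112 33 1
```

```text
shift [-0.0679 -0.0223  0.153 ] turn [ 0.002  0.001 -0.007] 0.4 | grasp local [-0.1403  0.0985  0.2033] q [ 0.37 -0.68  2.3  -0.38  1.08 -0.8 ] t 1.1 F [ 1.1  0.8 -0.3] op 0.0597
```

```bash
python3 -m jog '[[[-0.025,-0.022,0.03],[0,0,-0.006]],[[-0.06,-0.022,0.06],[0,0,-0.006]],[[-0.068,-0.022,0.09],[0,0,-0.006]],[[-0.068,-0.022,0.12],[0,0,-0.006]],[[-0.068,-0.022,0.12],[0,0,-0.006]]]'; python3 go.py 0 .076 .112 33 1
python3 - <<'E'
from station import optics;import cv2
cv2.imwrite("pics/w1.png",optics.get_image("wrist")["image"])
E
```

```text
t: 1.6
tool_pos: [0.5573, 0.0875, 0.1184]
tool_rot: [0.371, 2.551, -0.111]
contact_force: [0.4, -0.2, -0.5]
opening: 0.0594
grip_force: 0.0
shift [-0.005   0.0007  0.0297] turn [-0.004 -0.008 -0.002] 0.5 | grasp local [-0.02    0.0755  0.1344] q [ 0.15 -0.35  2.2  -0.33  0.79 -0.96] t 1.6 F [ 0.4 -0.2 -0.5] op 0.0594
```

View pics/w1.png

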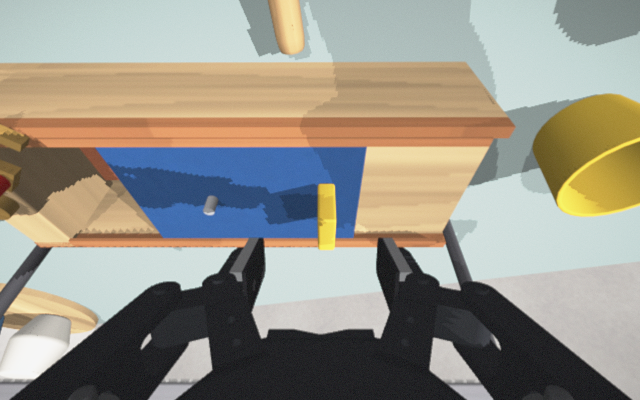

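The pull at (327,215) sits midway between the two fingers (centre about 320), and the lamp bar is clear. I'll go in and grip.

```bash
python3 -m jog '[[[-0.003,0,0.015],[0,0,0]],[[-0.005,0.001,0.03],[0,0,0]],[[-0.005,0.001,0.03],[0,0,0]]]'; python3 -m jog '[[[0,0,0],[0,0,0]],[[0,0,0],[0,0,0]],[[0,0,0],[0,0,0]],[[0,0,0],[0,0,0]],[[0,0,0],[0,0,0]]]' 0 40; python3 go.py 0 -.005 .112 33 1
```

```text
t: 1.95
tool_pos: [0.5789, 0.0847, 0.1014]
tool_rot: [0.367, 2.544, -0.107]
contact_force: [-0.1, -0.0, -0.1]
opening: 0.0599
grip_force: 0.0
t: 2.45
tool_pos: [0.5794, 0.0845, 0.102]
tool_rot: [0.367, 2.542, -0.106]
contact_force: [0.2, -0.5, -0.9]
opening: -0.0002
grip_force: 0.0
shift [ 0.0047 -0.0838  0.0039] turn [ 0.001  0.001 -0.002] 0.1 | grasp local [0.0019 0.0787 0.118 ] q [ 0.13 -0.27  2.17 -0.34  0.73 -0.96] t 2.45 F [ 0.2 -0.5 -0.9] op -0.0002
```

```bash
python3 - <<'E'
from station import optics;import cv2,numpy as np
w=optics.get_image("wrist");print(w["mount"],w["fx"],w["cx"],w["cy"]);s=optics.get_image("scene")["image"];t=optics.get_image("top")["image"]
a=cv2.resize(w["image"],(400,250));b=cv2.resize(s[170:270,250:370],(400,333));c=cv2.resize(t[130:230,240:360],(400,333))
cv2.imwrite("pics/m2.png",np.hstack([np.vstack([a,b]),np.vstack([c,np.zeros((250,400,3),np.uint8)])]))
E
```

```text
[[ 1.16731781e-04 -9.60871453e-01 -2.76994651e-01  6.98894318e-02]
 [ 9.99999968e-01  5.00163896e-05  2.47919791e-04  3.60000387e-04]
 [-2.24364778e-04 -2.76994672e-01  9.60871428e-01 -1.70572749e-01]
 [ 0.00000000e+00  0.00000000e+00  0.00000000e+00  1.00000000e+00]] 283.738310568604 320.2897959690108 197.76861432484478
```

View pics/m2.png

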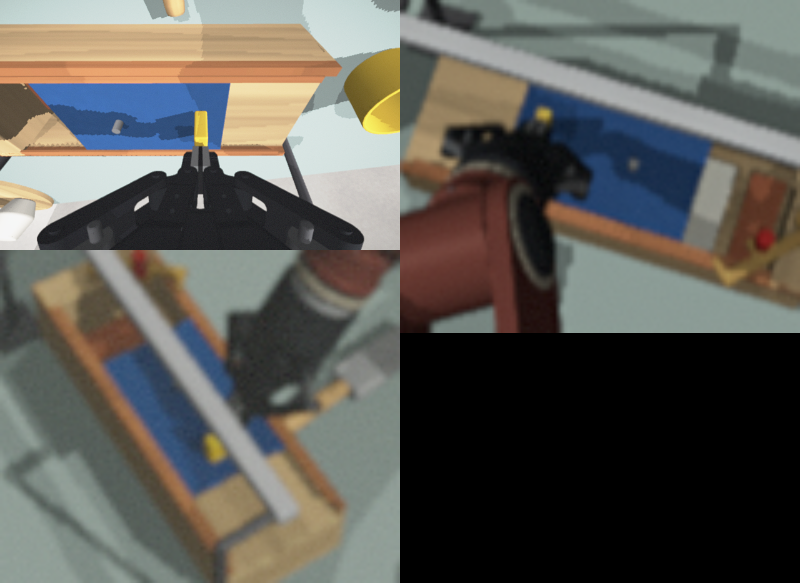

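```bash
python3 - <<'E'
import pickle;from h import *;from station import ctrl,optics
O,xv,yv=np.load("frame.npy");o=ctrl.get_obs();w=optics.get_image("wrist");M=w["mount"];d=pickle.load(open("d0.pkl","rb"))
Rc=R.from_rotvec(o["tool_rot"]).as_matrix()
def pw(p):
    q=np.linalg.inv(M)@np.r_[Rc.T@(p-o["tool_pos"]),1];return [round(float(q[0]/q[2]*w["fx"]+w["cx"])),round(float(q[1]/q[2]*w["fx"]+w["cy"]))]
def pc(n,p):
    c=d[n];q=R.from_rotvec(c["rvec"]).apply(p)+c["tvec"];return [round(float(q[0]/q[2]*c["fx"]+c["cx"])),round(float(q[1]/q[2]*c["fx"]+c["cy"]))]
L=lambda x,y,z:O+x*xv+y*yv+np.array([0,0,z])
for n,p in dict(tcp=o["tool_pos"],pullTopFront=L(-.018,.076,.118),pullTopBack=L(.018,.076,.118),pullBotFront=L(-.018,.076,.084),pullBotBack=L(.018,.076,.084),catch=L(0,-.009,.096),cFL=L(-.065,.185,.086)).items(): print(n,pw(p),pc("top",p),pc("scene",p))
print(two(ray(d["top"],281.4,168.5),ray(d["scene"],313.8,229)))
b,_=blobs(w["image"],(20,120,90),(34,255,255),(240,120,400,300));print([(c.tolist(),s) for c,s in b if s[4]>30])
E
```

```text
tcp [320, 229] [282, 165] [312, 230]
pullTopFront [315, 221] [279, 174] [320, 222]
pullTopBack [315, 256] [283, 162] [310, 227]
pullBotFront [315, 176] [280, 177] [320, 227]
pullBotBack [316, 213] [284, 165] [310, 233]
catch [180, 210] [310, 179] [301, 208]
cFL [542, 108] [239, 180] [352, 246]
(array([0.57185835, 0.08492281, 0.09605769]), np.float64(0.0024828086953770337))
[([321.3, 206.1], [311, 178, 22, 56, 1151])]
```

```bash
python3 - <<'E'
from station import optics,ctrl;import cv2
w=optics.get_image("wrist")["image"];cv2.imwrite("pics/w3.png",cv2.resize(w[150:300,220:420],None,fx=4,fy=4,interpolation=cv2.INTER_CUBIC));o=ctrl.get_obs();print(o["opening"],o["grip_force"],o["contact_force"])
E
```

```text
3.170648126732133e-05 0.0 [ 0.19728216  0.19380548 -0.13649596]
```

View pics/w3.png

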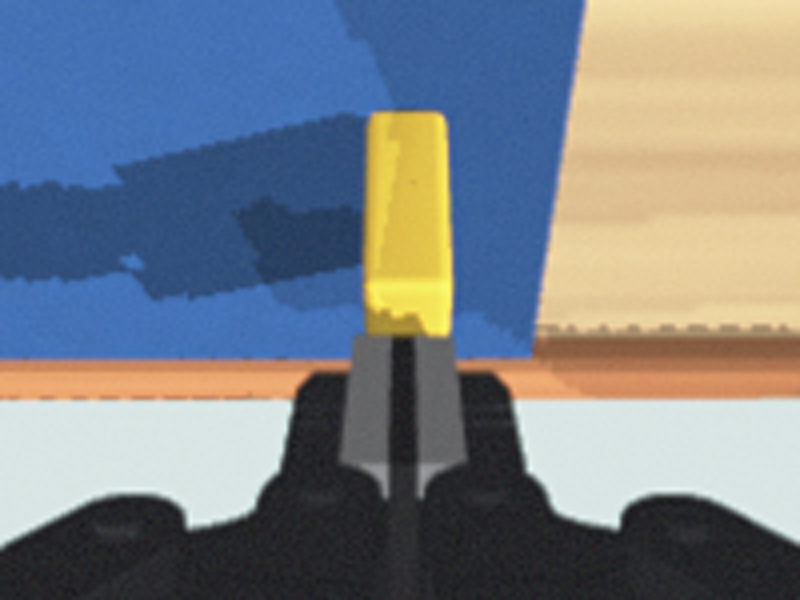

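The fingers closed to 0 mm with no force, and in this view the shut tips (row 233) stand over the pull's top face (front edge at row 220). Either the fingers end short of the reported TCP or they are above the pull. I'll open, go about 14 mm deeper in small steps while watching the force, and grip again.

```bash
S='[[[0.004,-0.002,0.0],[0,0,0]],[[0.004,-0.002,0],[0,0,0]],[[0.004,-0.002,0],[0,0,0]]]'; python3 -m jog '[[[0.004,-0.002,0],[0,0,0]],[[0.004,-0.002,0],[0,0,0]],[[0.004,-0.002,0],[0,0,0]],[[0.004,-0.002,0],[0,0,0]]]' 0.5 40; python3 -m jog '[[[0,0,0.003],[0,0,0]],[[0,0,0.006],[0,0,0]],[[0,0,0.008],[0,0,0]],[[0,0,0.008],[0,0,0]]]'; python3 go.py 0 .077 .112 33 1;  python3 -m jog '[[[0,0,0],[0,0,0]],[[0,0,0],[0,0,0]],[[0,0,0],[0,0,0]],[[0,0,0],[0,0,0]],[[0,0,0],[0,0,0]]]' 0 40
```

```text
t: 3.1
tool_pos: [0.5756, 0.0834, 0.0994]
tool_rot: [0.367, 2.542, -0.106]
contact_force: [0.4, -0.3, 0.2]
opening: 0.0429
grip_force: 0.0
t: 3.5
tool_pos: [0.5796, 0.0821, 0.0921]
tool_rot: [0.368, 2.543, -0.107]
contact_force: [1.1, -0.3, -1.1]
opening: 0.0426
grip_force: 0.0
shift [ 0.0002  0.0005 -0.0048] turn [ 0.    -0.001 -0.002] 0.1 | grasp local [0.0028 0.0765 0.1081] q [ 0.13 -0.25  2.18 -0.34  0.71 -0.95] t 3.5 F [ 1.1 -0.3 -1.1] op 0.0426
t: 4.0
tool_pos: [0.5798, 0.0824, 0.093]
tool_rot: [0.367, 2.542, -0.106]
contact_force: [-0.8, 1.6, 2.1]
opening: 0.0103
grip_force: 39.1
```

Gripped now: 39 N at about 10 mm. Next I'll slide the cover toward -y.

```bash
python3 -m jog '[[[0,-0.01,0],[0,0,0]],[[0,-0.025,0],[0,0,0]],[[0,-0.04,0],[0,0,0]],[[0,-0.05,0],[0,0,0]],[[0,-0.06,0],[0,0,0]]]'; python3 -m jog '[[[0,-0.005,0],[0,0,0]],[[0,-0.01,0],[0,0,0]],[[0,-0.014,0],[0,0,0]],[[0,-0.018,0],[0,0,0]],[[0,-0.018,0],[0,0,0]]]'; python3 go.py 0.0028 -.005 .108 33 1
```

```text
t: 4.5
tool_pos: [0.5629, 0.0246, 0.093]
tool_rot: [0.368, 2.542, -0.105]
contact_force: [-1.7, 2.8, 2.4]
opening: 0.0101
grip_force: 39.6
t: 5.0
tool_pos: [0.5577, 0.0069, 0.0929]
tool_rot: [0.368, 2.543, -0.107]
contact_force: [-5.7, 0.5, 4.9]
opening: 0.0099
grip_force: 40.1
shift [ 0.0005 -0.0032  0.0006] turn [ 0.     0.    -0.002] 0.1 | grasp local [ 0.0029 -0.0018  0.1088] q [-0.05 -0.37  2.26 -0.2   0.69 -1.22] t 5.0 F [-5.7  0.5  4.9] op 0.0099
```

```bash
python3 -m jog '[[[0.001,-0.002,0],[0,0,0]],[[0.001,-0.004,0],[0,0,0]],[[0.001,-0.006,0],[0,0,0]],[[0.001,-0.006,0],[0,0,0]]]'; python3 go.py 0.0028 -.005 .108 33 1
```

```text
t: 5.4
tool_pos: [0.5573, 0.0056, 0.0931]
tool_rot: [0.369, 2.537, -0.093]
contact_force: [9.1, 21.3, -2.8]
opening: 0.01
grip_force: 39.1
shift [ 0.0006 -0.0019  0.0008] turn [ 0.01   0.005 -0.006] 0.8 | grasp local [ 0.0028 -0.0033  0.109 ] q [-0.06 -0.38  2.27 -0.18  0.69 -1.24] t 5.4 F [ 9.1 21.3 -2.8] op 0.01
```

The stop is reached: 23 N resisting, only 1.5 mm gained. I'll release, back out and look.

```bash
python3 -m jog '[[[0,0.002,0],[0,0,0]],[[0,0.002,0],[0,0,0]],[[0,0.002,0],[0,0,0]],[[0,0.002,0],[0,0,0]]]' 0.5; python3 -m jog '[[[0,0,-0.02],[0,0,0]],[[0,0,-0.05],[0,0,0]],[[0,0,-0.09],[0,0,0]],[[0,0,-0.09],[0,0,0]]]'; python3 - <<'E'
import pickle;from h import *;from station import ctrl,optics
O,xv,yv=np.load("frame.npy");loc=lambda p:np.round([(p-O)@xv,(p-O)@yv,p[2]],4)
t=optics.get_image("top");w=optics.get_image("wrist");o=ctrl.get_obs();pickle.dump((t,w,o),open("d1.pkl","wb"))
Rc=R.from_rotvec(o["tool_rot"]).as_matrix();T=np.eye(4);T[:3,:3]=Rc;T[:3,3]=o["tool_pos"];A=np.linalg.inv(T@w["mount"])
wc=dict(w,rvec=R.from_matrix(A[:3,:3]).as_rotvec(),tvec=A[:3,3])
for n,c in(("top",t),("wrist",wc)):
    roi=(225,110,400,235) if n=="top" else (0,0,640,400)
    for nm,lo,hi,z in(("yel",(22,150,110),(34,255,255),.112),("red",(0,190,110),(5,255,255),.129)):
        print(n,nm,[(cc.tolist(),s,loc(plane(c,*cc,z))) for cc,s in blobs(c["image"],lo,hi,roi,12)[0]])
a=cv2.resize(t["image"][110:235,225:400],(800,571),interpolation=cv2.INTER_CUBIC);cv2.imwrite("pics/t4.png",a);cv2.imwrite("pics/w4.png",w["image"])
E
```

```text
t: 5.8
tool_pos: [0.5555, 0.0033, 0.0916]
tool_rot: [0.368, 2.543, -0.107]
contact_force: [-0.3, 0.5, 0.1]
opening: 0.0429
grip_force: 0.0
t: 6.2
tool_pos: [0.5106, 0.0176, 0.1748]
tool_rot: [0.366, 2.531, -0.105]
contact_force: [0.4, 0.3, 1.1]
opening: 0.0425
grip_force: 0.0
top yel [([308.7, 177.6], [306, 172, 6, 12, 42], array([-0.0008, -0.0058,  0.112 ]))]
top red []
wrist yel [([615.1, 138.0], [579, 88, 61, 100, 4587], array([-0.064 ,  0.2025,  0.112 ])), ([322.6, 184.5], [316, 159, 14, 53, 666], array([-0.0172, -0.0031,  0.112 ]))]
wrist red [([156.3, 166.5], [141, 148, 34, 40, 537], array([-0.0537, -0.1183,  0.129 ]))]
```

View pics/w4.png

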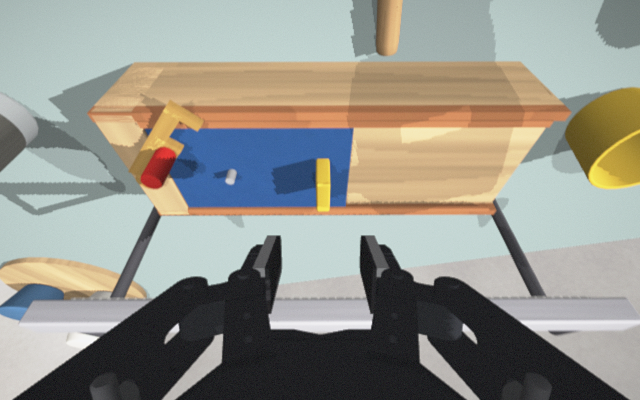

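The cover is home: the pull is at local y = -5.8 mm against -5 mm expected. The hook is still open, with the knob at about (155,168). Next is the knob.

```bash
python3 go.py -.0735 -.1335 .18 33 1; python3 go.py -.0335 -.1335 .117 33 1
```

```text
shift [ 0.025  -0.1281 -0.0106] turn [ 0.001  0.003 -0.003] 0.3 | grasp local [-0.0467 -0.0055  0.185 ] q [-0.03 -0.63  2.3  -0.17  0.91 -1.24] t 6.3 F [-0.7 -0.4 -0.2] op 0.0427
shift [ 0.026  -0.1281  0.064 ] turn [ 0.001  0.003 -0.003] 0.3 | grasp local [-0.0467 -0.0055  0.185 ] q [-0.03 -0.63  2.3  -0.17  0.91 -1.24] t 6.3 F [-0.7 -0.4 -0.2] op 0.0427
```

```bash
python3 -m jog '[[[0.012,-0.04,-0.01],[0,0,0]],[[0.025,-0.08,-0.01],[0,0,0]],[[0.025,-0.128,-0.01],[0,0,0]],[[0.025,-0.128,0.01],[0,0,0]],[[0.025,-0.128,0.01],[0,0,0]]]'; python3 go.py -.0335 -.1335 .117 33 1
python3 - <<'E'
from station import optics;import cv2
cv2.imwrite("pics/w5.png",optics.get_image("wrist")["image"])
E
```

```text
t: 6.8
tool_pos: [0.4553, -0.1033, 0.1407]
tool_rot: [0.378, 2.549, -0.107]
contact_force: [-0.5, 0.9, -1.2]
opening: 0.0425
grip_force: 0.0
shift [-0.0046  0.003   0.05  ] turn [-0.002 -0.007 -0.008] 0.6 | grasp local [-0.0642 -0.1363  0.1567] q [-0.44 -0.82  2.44  0.1   0.95 -1.74] t 6.8 F [-0.5  0.9 -1.2] op 0.0425
```

View pics/w5.png

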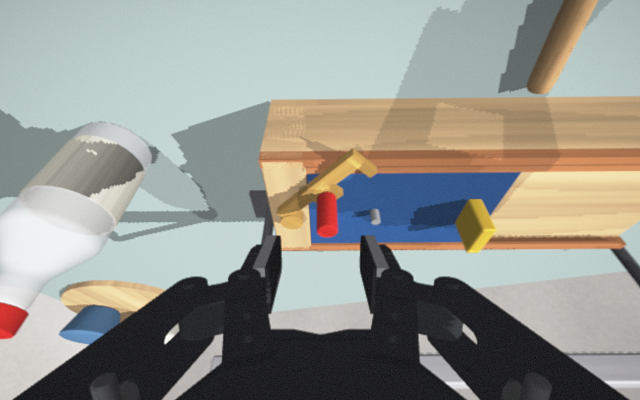

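The knob at (327,215) is between the fingers and the bottle is well clear on the left. I'll go in and grip.

```bash
python3 -m jog '[[[-0.002,0.003,0.015],[0,0,0]],[[-0.004,0.003,0.03],[0,0,0]],[[-0.005,0.003,0.042],[0,0,0]],[[-0.005,0.003,0.05],[0,0,0]],[[-0.005,0.003,0.05],[0,0,0]]]'; python3 go.py -.0335 -.1335 .117 33 1;python3 -m jog '[[[0,0,0],[0,0,0]],[[0,0,0],[0,0,0]],[[0,0,0],[0,0,0]],[[0,0,0],[0,0,0]],[[0,0,0],[0,0,0]]]' 0 50;python3 go.py 0 -.12 .117 33 1
```

```text
t: 7.35
tool_pos: [0.4883, -0.1048, 0.1041]
tool_rot: [0.364, 2.547, -0.104]
contact_force: [-0.5, 0.2, 0.2]
opening: 0.0427
grip_force: 0.0
shift [ 0.0027 -0.005   0.0019] turn [ 0.003 -0.004  0.001] 0.3 | grasp local [-0.0322 -0.1286  0.1201] q [-0.4  -0.63  2.41  0.09  0.8  -1.73] t 7.35 F [-0.5  0.2  0.2] op 0.0427
t: 7.85
tool_pos: [0.4892, -0.107, 0.1073]
tool_rot: [0.367, 2.541, -0.107]
contact_force: [-2.3, 0.6, 3.7]
opening: 0.0004
grip_force: 2.3
shift [-0.0223  0.0104  0.022 ] turn [ 0.001  0.002 -0.002] 0.2 | grasp local [-0.0308 -0.1304  0.1232] q [-0.41 -0.64  2.41  0.09  0.8  -1.73] t 7.85 F [-2.3  0.6  3.7] op 0.0004
```

Shut on top of the knob again, as with the pull. I'll open and go deeper.

```bash
python3 -m jog '[[[0,0,-0.015],[0,0,0]],[[0,0,-0.015],[0,0,0]],[[0,0,-0.015],[0,0,0]],[[0,0,-0.015],[0,0,0]]]' 0.5 50; python3 -m jog '[[[0,0,0],[0,0,0]],[[0,0,0],[0,0,0]]]'; python3 go.py -.0335 -.1335 .112 33 1; python3 - <<'E'
from h import *;from station import optics
w=optics.get_image("wrist");print([(c.tolist(),s) for c,s in blobs(w["image"],(0,190,110),(5,255,255),(230,120,420,300),20)[0]]);cv2.imwrite("pics/w6.png",w["image"])
E
```

```text
t: 8.25
tool_pos: [0.4806, -0.1045, 0.1179]
tool_rot: [0.368, 2.543, -0.106]
contact_force: [0.2, -0.1, 0.5]
opening: 0.0427
grip_force: 0.0
t: 8.45
tool_pos: [0.4807, -0.1044, 0.118]
tool_rot: [0.368, 2.544, -0.106]
contact_force: [0.2, -0.1, 0.5]
opening: 0.0429
grip_force: 0.0
shift [ 0.0067 -0.0032  0.0218] turn [ 0.001 -0.001 -0.002] 0.1 | grasp local [-0.0397 -0.1303  0.1339] q [-0.41 -0.69  2.42  0.09  0.84 -1.73] t 8.45 F [ 0.2 -0.1  0.5] op 0.0429
[([321.6, 218.5], [310, 194, 22, 53, 691])]
```

View pics/w6.png

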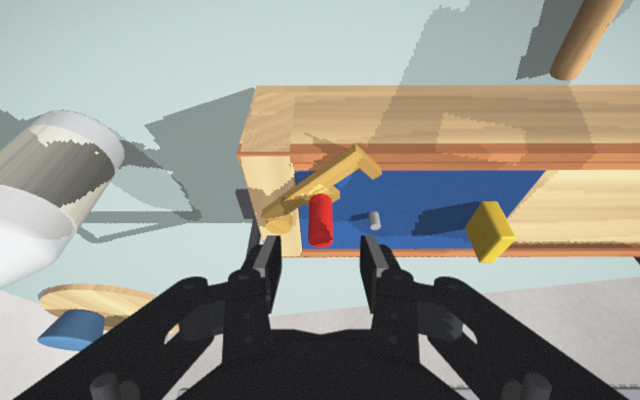

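Knob centred at column 321. I'll go 21 mm deeper and grip.

```bash
python3 -m jog '[[[0.003,0,0.01],[0,0,0]],[[0.004,0,0.016],[0,0,0]],[[0.005,0,0.02],[0,0,0]],[[0.005,0,0.022],[0,0,0]],[[0.005,0,0.022],[0,0,0]]]'; python3 go.py -.0335 -.1335 .112 33 1; python3 -m jog '[[[0,0,0],[0,0,0]],[[0,0,0],[0,0,0]],[[0,0,0],[0,0,0]],[[0,0,0],[0,0,0]],[[0,0,0],[0,0,0]]]' 0 50;python3 go.py 0 -.12 .113 33 1
```

```text
t: 9.0
tool_pos: [0.4882, -0.1066, 0.0968]
tool_rot: [0.368, 2.544, -0.106]
contact_force: [0.6, -0.3, 0.3]
opening: 0.0425
grip_force: 0.0
shift [ 0.0018 -0.0032 -0.0003] turn [ 0.001 -0.001 -0.002] 0.1 | grasp local [-0.0319 -0.1303  0.1127] q [-0.41 -0.62  2.42  0.09  0.78 -1.74] t 9.0 F [ 0.6 -0.3  0.3] op 0.0425
t: 9.5
tool_pos: [0.4885, -0.1067, 0.098]
tool_rot: [0.367, 2.542, -0.106]
contact_force: [-3.9, 1.5, 3.7]
opening: 0.0116
grip_force: 49.0
shift [-0.0259  0.0103  0.018 ] turn [ 0.001  0.001 -0.002] 0.1 | grasp local [-0.0315 -0.1303  0.1139] q [-0.41 -0.62  2.42  0.09  0.78 -1.74] t 9.5 F [-3.9  1.5  3.7] op 0.0116
```

```bash
python3 -m jog '[[[-0.004,0.003,0.003],[0,0,0]],[[-0.009,0.005,0.006],[0,0,0]],[[-0.013,0.007,0.0085],[0,0,0]],[[-0.017,0.009,0.011],[0,0,0]],[[-0.017,0.009,0.011],[0,0,0]]]';python3 go.py 0 -.12 .113 33 1
```

```text
t: 10.0
tool_pos: [0.5111, -0.1027, 0.098]
tool_rot: [0.367, 2.542, -0.103]
contact_force: [-9.6, 9.4, -0.3]
opening: 0.0119
grip_force: 57.8
shift [-0.0087  0.      0.0068] turn [ 0.003  0.001 -0.003] 0.3 | grasp local [-0.011  -0.1201  0.114 ] q [-0.37 -0.54  2.37  0.07  0.74 -1.69] t 10.0 F [-9.6  9.4 -0.3] op 0.0119
```

```bash
python3 -m jog '[[[-0.003,0.001,0.002],[0,0,0]],[[-0.006,0.001,0.004],[0,0,0]],[[-0.009,0.001,0.006],[0,0,0]],[[-0.011,0.001,0.007],[0,0,0]],[[-0.011,0.001,0.007],[0,0,0]]]';python3 go.py 0.003 -.12 .113 33 1
```

```text
t: 10.5
tool_pos: [0.5241, -0.1045, 0.0981]
tool_rot: [0.368, 2.541, -0.1]
contact_force: [12.5, 7.3, 7.1]
opening: 0.0116
grip_force: 65.5
shift [-0.0003 -0.0019  0.0014] turn [ 0.005  0.001 -0.004] 0.4 | grasp local [ 0.002  -0.1182  0.1141] q [-0.36 -0.49  2.34  0.07  0.72 -1.69] t 10.5 F [12.5  7.3  7.1] op 0.0116
```

```bash
python3 - <<'E'
from station import optics;import cv2,numpy as np
w=optics.get_image("wrist")["image"];t=optics.get_image("top")["image"]
cv2.imwrite("pics/m7.png",np.vstack([cv2.resize(w[130:280,200:460],(580,335)),cv2.resize(t[160:220,300:400],(440,264))[:,:] if 0 else cv2.copyMakeBorder(cv2.resize(t[160:220,300:400],(440,264)),0,0,0,140,0)]))
E
```

View pics/m7.png

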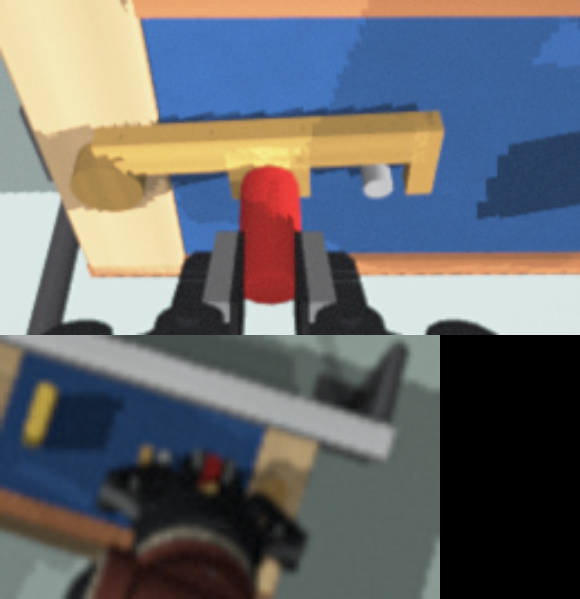

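The hook arm is almost parallel to the case, with its tip behind the post. I'll press a few mm further toward +x.

```bash
python3 -m jog '[[[-0.002,-0.001,0.001],[0,0,0]],[[-0.003,-0.001,0.002],[0,0,0]],[[-0.0035,-0.001,0.0025],[0,0,0]],[[-0.0035,-0.001,0.0025],[0,0,0]]]';python3 go.py 0.003 -.12 .113 33 1;python3 -m jog '[[[-0.002,0,0.001],[0,0,0]],[[-0.0035,0,0.0025],[0,0,0]],[[-0.0035,0,0.0025],[0,0,0]]]';python3 go.py 0.003 -.12 .113 33 1
```

```text
t: 11.0
tool_pos: [0.5274, -0.1053, 0.0979]
tool_rot: [0.368, 2.543, -0.097]
contact_force: [4.3, 13.8, 15.1]
opening: 0.0118
grip_force: 68.4
shift [ 0.0025 -0.002  -0.0006] turn [ 0.008 -0.001 -0.005] 0.5 | grasp local [ 0.0054 -0.1182  0.1138] q [-0.37 -0.48  2.33  0.08  0.72 -1.69] t 11.0 F [ 4.3 13.8 15.1] op 0.0118
t: 11.3
tool_pos: [0.5319, -0.1067, 0.0984]
tool_rot: [0.37, 2.542, -0.096]
contact_force: [-8.5, 16.7, 12.9]
opening: 0.0119
grip_force: 78.6
shift [ 0.0067 -0.002  -0.0028] turn [ 0.008 -0.    -0.006] 0.6 | grasp local [ 0.0101 -0.1182  0.1143] q [-0.36 -0.46  2.32  0.08  0.71 -1.69] t 11.3 F [-8.5 16.7 12.9] op 0.0119
```

```bash
python3 -m jog '[[[0,0,0],[0,0,0]],[[0,0,0],[0,0,0]],[[0,0,0],[0,0,0]],[[0,0,0],[0,0,0]]]' 0.5; python3 -m jog '[[[0,0,-0.015],[0,0,0]],[[0,0,-0.04],[0,0,0]],[[0,0,-0.08],[0,0,0]],[[0,0,-0.11],[0,0,0]],[[0,0,-0.11],[0,0,0]]]'; python3 - <<'E'
from h import *;from station import ctrl,optics
O,xv,yv=np.load("frame.npy");loc=lambda p:np.round([(p-O)@xv,(p-O)@yv,p[2]],4)
o=ctrl.get_obs();w=optics.get_image("wrist");T=np.eye(4);T[:3,:3]=R.from_rotvec(o["tool_rot"]).as_matrix();T[:3,3]=o["tool_pos"];A=np.linalg.inv(T@w["mount"])
c=dict(fx=w["fx"],fy=w["fy"],cx=w["cx"],cy=w["cy"],rvec=R.from_matrix(A[:3,:3]).as_rotvec(),tvec=A[:3,3])
L=lambda x,y,z:O+x*xv+y*yv+np.array([0,0,z])
pr=lambda p:[round(float(v),1) for v in cv2.projectPoints(p.reshape(1,3),c["rvec"],c["tvec"],np.array([[c["fx"],0,c["cx"]],[0,c["fy"],c["cy"]],[0,0,1]]),None)[0].ravel()]
im=w["image"];vis=im.copy()
for nm,p in dict(pivot=L(0,-.165,.096),catch=L(0,-.09,.096),knobtop=L(0,-.12,.129),tip=L(0,-.075,.095)).items():
    q=pr(p);print(nm,q);cv2.circle(vis,(int(q[0]),int(q[1])),2,(255,0,255),-1)
h=cv2.cvtColor(im,cv2.COLOR_BGR2HSV)
print([(cc.tolist(),s) for cc,s in blobs(im,(0,190,110),(5,255,255),(200,80,440,260),20)[0]])
cv2.imwrite("pics/w8.png",cv2.resize(vis[100:260,200:460],(780,480),interpolation=cv2.INTER_CUBIC));import pickle;pickle.dump((c,im),open("d8.pkl","wb"))
E
```

```text
t: 11.7
tool_pos: [0.5308, -0.1102, 0.0969]
tool_rot: [0.368, 2.543, -0.107]
contact_force: [0.2, 0.2, -1.1]
opening: 0.0425
grip_force: 0.0
t: 12.2
tool_pos: [0.4748, -0.094, 0.1957]
tool_rot: [0.366, 2.532, -0.11]
contact_force: [1.2, 0.0, 0.6]
opening: 0.0431
grip_force: 0.0
pivot [275.7, 165.5]
catch [352.6, 165.3]
knobtop [322.0, 190.6]
tip [367.9, 164.6]
[([325.1, 176.3], [317, 159, 16, 34, 422])]
```

View pics/w8.png

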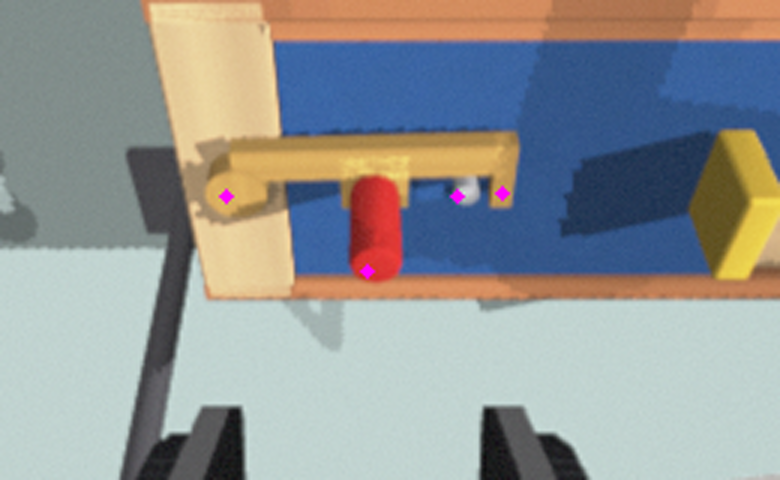

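The knob and pivot sit the same offset from their closed projections (8–9 px, -6 px in this crop), so the hook is closed to within about 0.03 rad. The catch-to-pivot spacing also matches a home cover. I'll withdraw further and hand in.

```bash
python3 -m jog '[[[0.02,0,-0.03],[0,0,0]],[[0.04,0,-0.05],[0,0,0]],[[0.05,0,-0.06],[0,0,0]],[[0.05,0,-0.06],[0,0,0]],[[0.05,0,-0.06],[0,0,0]]]'; python3 -c "
from station import job;print(job.finish_job())"
```

```text
t: 12.75
tool_pos: [0.423, -0.0743, 0.2119]
tool_rot: [0.37, 2.556, -0.108]
contact_force: [-0.6, 0.0, -0.5]
opening: 0.0428
grip_force: 0.0
the job is handed in; nothing more can be done
None
```

The cover is home and the hook is closed around the catch post as far as the pictures and forces show, the hand is clear of the case, and the job was handed in at 12.75 s; no verdict came back, and I did not re-measure the bottle, bowl, tub and brush.

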